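# Bring the amber bottle round to the front of the lazy Susan

### The arm

A 6-joint arm with a two-finger parallel gripper is mounted at the origin on the work surface. World frame = base frame: x ahead of the robot, y to its left, z up, the work surface at z = 0. Lengths are in m, angles in degrees, forces in N, time in s.
With the tool pointing down it reaches from about 0.3 to 0.75 m from the base axis. Payload 8.5 kg.
Tool frame: the origin (TCP) lies between the finger pads; the fingertips stand 25 mm ahead of it and the grasp point (between the pads) lies 6 mm ahead of it; x points along the fingers, y is the direction in which the jaws open and shut, and the axes are right-handed (so a half turn about x gives the same grasp; the last joint's range is limited). The gripper opens to 85 mm and grips with 20 to 120 N. Pads are 22 mm wide; open, the fingers measure 114 mm over their backs; the gripper's body (76 mm by 85 mm) begins 54 mm behind the grasp point. The pads swing forward as they close: fully open they stand 13 mm farther back than shut.
Start: joints at [-76.163, 21.807, 74.336, -0, 83.858, -12.336], TCP at [0.243, -0.494, 0.256] pointing down, gripper open.
Joint ranges: [-178.18, 178.18], [-50.72, 133.34], [12.68, 142.11], [-81.47, 261.47], [9.98, 163.14], [-165.26, 165.26]. Speed limits (degrees/s): [136.94, 136.94, 180, 180, 180, 180].

### API

Orientations are given as a 3x3 rotation matrix whose columns are the frame's x, y, z axes.
In Python, from rig import sensors, get_image, workorder gives the robot as it stands.
- The arm moves only by the tool arm_command, never from a script. Its argument "plan" is a list that holds one entry, the list of rows, each a list of 6 numbers: the shift along the tool's x, y, z in units of 25 mm (1.0 is 25 mm), then the turn, a rotation vector about the tool's x, y, z in units of 6 degrees (1.0 is 6 degrees). In form: [[[dx, dy, dz, ax, ay, az], ...]]. A call has 1 to 10 rows; each row is the pose to reach, as a shift and turn from the pose commanded when the call began, along the tool's axes at that moment; what a row does not reach only later rows make up. A row lasts 1/10 s, in which the tool goes at most 50 mm and 8.59 degrees, less where a joint would pass 70% of its speed; a pose out of reach is approached as far as the arm can. A call with a gripper value outside its range is refused whole. "jaw" is the closure, from 0 (fully open) to 1 (shut), set as the call begins (left out, the last holds). The fingers move at their own pace and stop on an object; "newtons" is the grip in N (left out, the last holds). Time passes only in rows, so rows that repeat a pose let the fingers close. It gives the time, the measured TCP pose, the force and the opening at its end, in the units of the state.
- sensors.observe(): the state, without advancing time (a new reading comes with each control period).
- get_image(name): name is "scene" or "side" or "wrist"; returns a dict with "img" (384x512x3 uint8, red, green, blue), "fx", "fy", "cx", "cy" (pixels), "dist" ([k1, k2, p1, p2, k3] as OpenCV has them; the pictures are not rectified), "T" (4x4, takes a point from camera to world coordinates). Camera axes: x right, y up, looking along -z (the intrinsics and any distortion apply to the point x, -y, -z); pixel columns grow to the right and rows downward; lengths in m; the calibration is good to about 2 mm. A picture is of the moment at which its call begins. There is no depth.
- workorder.close_job(): hands the job in, once; it reports no verdict.
The state is a dict: "time_s": time; "q": joint angles; "qvel": joint speeds; "joint_efforts": joint torques, N m; "position": TCP position; "tool_rot": TCP orientation; "ft_force": force on the tool from outside, world axes, zero at the start; "wrist_torque": the same for the moment, N m; "grip_width": finger opening in m.
Only numpy, scipy, OpenCV 4.12 (cv2) and the standard library are available. Lean on these libraries where they do the work, as an engineer would, in place of code of your own. Each camera call takes 0.05 s, during which the arm holds its last target. There are 200 camera calls.

### The job

Gently turn the lazy Susan by pushing its rim with a fingertip until the empty amber bottle stands squarely at the front, on the side facing the robot's edge of the counter, ready for filling, and leave the tray standing still. Do not touch, lift or tip anything that stands on the tray, and leave everything else on the counter alone.

Things in the scene. Friction and masses are not known exactly. Their poses are not given: they have to be found in the camera images.
- foot: The lazy Susan's fixed round foot, steel on black rubber, 176 mm across and 32 mm high, hidden under the tray. Origin: on the turning axis at counter height (z = 0). It does not turn: its axes stay parallel to the world's, so its -x points to the front, straight to the robot's edge of the counter.
- rim: Rim of the revolving round wooden tray, turning with it: a hoop 280 mm across outside, 5 mm thick, 32 to 60 mm above the counter. Eight upright rounded finger grips (radius 10 mm, centres 145 mm from the axis, as tall as the hoop) stand 15 mm proud outside it, at 22.5, 67.5, 112.5 ... degrees from the rim's x axis, counter-clockwise from above. Origin: on the axis, 32 mm above the counter.
- tray (a joint): Turn of the tray and rim since the start, rad, counter-clockwise from above positive. Turns without end either way, with light friction (about 0.07 N m); it stops almost at once when no longer pushed.
- spot (a point): The amber bottle's place on the tray floor (44 mm above the counter), on the rim's -x axis, 76 mm from the turning axis; it turns with the tray. The other three things stand as far out, at 0, 90 and 270 degrees from the rim's x axis.
- amber: Empty amber glass bottle with a black screw cap, 60 mm across, 165 mm high, 0.22 kg. Loose on the tray. Origin: centre of its underside.
- green: Green glass bottle with a black cap, 58 mm across, 150 mm high. Loose on the tray. Origin: centre of its underside.
- sugar: White ceramic sugar jar with a cork lid, 66 mm across, 82 mm high. Loose on the tray. Origin: centre of its underside.
- shaker: Steel shaker with a dark domed lid, 57 mm across, 92 mm high. Loose on the tray. Origin: centre of its underside.
- juicer: Stainless hand-crank juicer at the right of the counter, 210 by 320 mm (crank included), 335 mm high; the crank with its black turning knob is on its right-hand side and turns. Fixed to the counter. Origin: centre of its underside.
- bowl: Blue ceramic bowl filled with oranges, 210 mm across, 142 mm high with the fruit, at the left. Origin: centre of its underside.
- cup: Clear plastic measuring cup, 90 mm across at the mouth, 105 mm high, at the back left, its handle to its +y. Origin: centre of its underside.
- spatula: Spatula with a wooden handle and a red silicone blade, 270 mm long, lying on the counter at the front right. Origin: under the middle of its length, blade to its +x.
Mind the look-alikes: they are no part of the job. Leave any purple or yellow look-alike of the sugar alone.

How it is judged (in metres and radians):
On the way:
1. a fingertip pushes the rim of the lazy Susan (contact force between the fingers and rim above 0.2 N).
At the end, for the whole second after the job is handed in: The amber bottle stands upright in its place on the tray, straight in front of the turning axis (towards -x) to within 18 mm sideways (about 13 degrees); the other three things stand upright on the tray; the tray is at rest (x of amber in the frame of foot below -0.055 m and y of amber in the frame of foot between -0.018 and 0.018 m and distance between amber and spot below 0.015 m and angular speed of rim below 0.03 rad/s and angle between each of amber, green, sugar, shaker's own z axis and vertical below 0.1 rad and distance between each of green, sugar, shaker and rim below 0.095 m); the robot touches nothing.
It fails at once if a thing on the tray is touched by the fingers or the arm (contact force between any of the fingers, the arm and amber above 0.5 N or contact force between any of the fingers, the arm and green above 0.5 N or contact force between any of the fingers, the arm and sugar above 0.5 N or contact force between any of the fingers, the arm and shaker above 0.5 N).
It fails at once if a thing on the tray is lifted (over 15 mm) or tips (over 17 degrees), or the amber bottle slides over 20 mm from its place on the tray (z of any of amber, green, sugar, shaker in the frame of rim above 0.027 m or angle between any of amber, green, sugar, shaker's own z axis and vertical above 0.3 rad or horizontal distance between amber and spot above 0.02 m).
It fails at once if the tray is spun hard (over 3 rad/s, half a turn a second) (angular speed of rim above 3 rad/s).
It fails at once if the bowl, the measuring cup or the spatula is moved more than 20 mm, or the juicer is knocked (distance of any of bowl, cup, spatula from where it was at the start of the episode above 0.02 m or contact force between any of the fingers, the arm and juicer above 2 N).
It also fails if it takes over 58 s, if anything falls off the work surface, if the arm or the gripper's body presses on something with over 40 N, if the wrist force passes 120 N, or if a joint passes its speed limit or range.

## Working session

There is one attempt and no reset: what is moved stays moved. The work goes in short steps, Python scripts to look and compute and a tool call to move; the robot and the scene stay as the last step left them, time stands still between calls to the robot, and variables do not carry over. Pictures are saved under pics/ and viewed, about 8 in all and at most 12, crops included, and the job is handed in when it is done.

Besides the shell and the picture viewer there is one more tool, called after "Request:" as name(argument=value, ...), one argument or row to a line, values as JSON. arm_command: Moves the arm, as the interface text tells. Its arguments: {"type":"object","properties":{"plan":{"type":"array","items":{"type":"array","items":{"type":"array","items":{"type":"number"}}}},"jaw":{"type":"number"},"newtons":{"type":"number"}},"required":["plan"]}

```bash
mkdir -p pics
python3 - <<'E'
from rig import sensors,get_image
import cv2,numpy as np
for n in("scene","side"):
    d=get_image(n);cv2.imwrite(f"pics/{n}0.png",d["img"][:,:,::-1]);print(n,d["fx"],d["fy"],d["cx"],d["cy"],d["dist"],np.round(d["T"],4).tolist())
s=sensors.observe();print(s["time_s"],s["position"],np.round(s["tool_rot"],3).tolist(),s["grip_width"])
E
```

```text
scene 425.4534686798406 425.4534686798406 256.40070067625857 195.07781735861332 [-0.1085822  0.         0.         0.         0.       ] [[0.3926, -0.5859, 0.7089, 1.5264], [0.9197, 0.2429, -0.3086, -0.5098], [0.0086, 0.7731, 0.6342, 0.9441], [0.0, 0.0, 0.0, 1.0]]
side 490.39805503755656 490.39805503755656 250.8458256322562 190.8927961487959 [-0.16641673  0.          0.          0.          0.        ] [[0.6874, 0.5643, -0.4572, -0.3704], [-0.7261, 0.5203, -0.4496, -0.9685], [-0.0159, 0.641, 0.7674, 1.6009], [0.0, 0.0, 0.0, 1.0]]
0.1 [ 0.24251845 -0.49338841  0.25579559] [[-0.0, 0.441, -0.897], [0.001, -0.897, -0.441], [-1.0, -0.001, -0.0]] 0.08542236737411348
```

View pics/scene0.png

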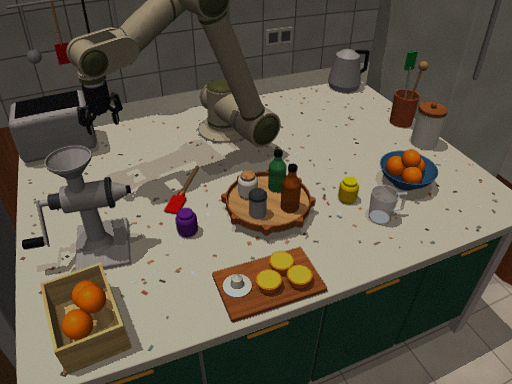

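View pics/side0.png

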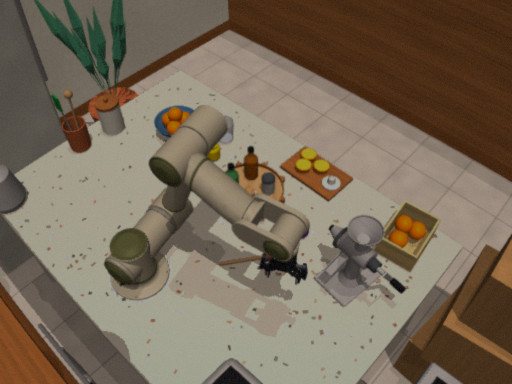

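The scene view shows the tray around (268,203): amber at about (290,195), green (278,173), sugar (248,185), shaker (258,205). The yellow look-alike is near (348,190), purple (187,222) and spatula (182,190). In the side view the arm partly hides the tray.

```bash
cat > h.py <<'E'
import cv2,numpy as np
from rig import sensors,get_image
F=np.diag([1.,-1,-1])
def K(d): return np.array([[d["fx"],0,d["cx"]],[0,d["fy"],d["cy"]],[0,0,1]])
def proj(d,P):
    T=np.array(d["T"]);c=(np.atleast_2d(P)-T[:3,3])@T[:3,:3]@F
    return cv2.projectPoints(c.reshape(-1,1,3),np.zeros(3),np.zeros(3),K(d),np.array(d["dist"]))[0].reshape(-1,2)
def back(d,uv,z):
    T=np.array(d["T"]);n=cv2.undistortPoints(np.array(uv,float).reshape(-1,1,2),K(d),np.array(d["dist"])).reshape(-1,2)
    r=np.c_[n,np.ones(len(n))]@F@T[:3,:3].T
    return T[:3,3]+r*((z-T[2,3])/r[:,2])[:,None]
def circ(c,r,z,n=200):
    a=np.linspace(0,2*np.pi,n);return np.c_[c[0]+r*np.cos(a),c[1]+r*np.sin(a),a*0+z]
def crop(d,name,x,y,w,h,s,polys=()):
    im=cv2.resize(d["img"][y:y+h,x:x+w,::-1],None,fx=s,fy=s,interpolation=cv2.INTER_CUBIC)
    for p in polys: cv2.polylines(im,[((p+.5-[x,y])*s).astype(np.int32).reshape(-1,1,2)],False,(255,255,0),1)
    cv2.imwrite(name,im)
E
python3 - <<'E'
from h import *
d=get_image("scene")
print("caps",back(d,[[292.5,167.5]],.209),back(d,[[278,153]],.194))
for n,uv in dict(yellow=(348,200),purple=(187,234),cup=(381,219),bowl=(407,183),sp_tip=(173,209),sp_end=(196,168),board=(214,290),b2=(307,252)).items(): print(n,back(d,[uv],0)[0].round(3))
# wood-colored mask -> tray centre guess, fit circle to rim top
c=back(d,[[268,200]],.05)[0];print(c.round(3))
from itertools import product
crop(d,"pics/c1.png",210,140,120,95,6.5,[proj(d,circ(c,.14,.06))])
E
```

```text
caps [[ 0.62723063 -0.00257391  0.209     ]] [[0.52095964 0.00093664 0.194     ]]
yellow [0.618 0.233 0.   ]
purple [ 0.565 -0.328  0.   ]
cup [0.745 0.282 0.   ]
bowl [0.62  0.492 0.   ]
sp_tip [ 0.432 -0.339  0.   ]
sp_end [ 0.234 -0.199  0.   ]
board [ 0.807 -0.321  0.   ]
b2 [ 0.779 -0.016  0.   ]
[ 0.565 -0.05   0.05 ]
```

View pics/c1.png

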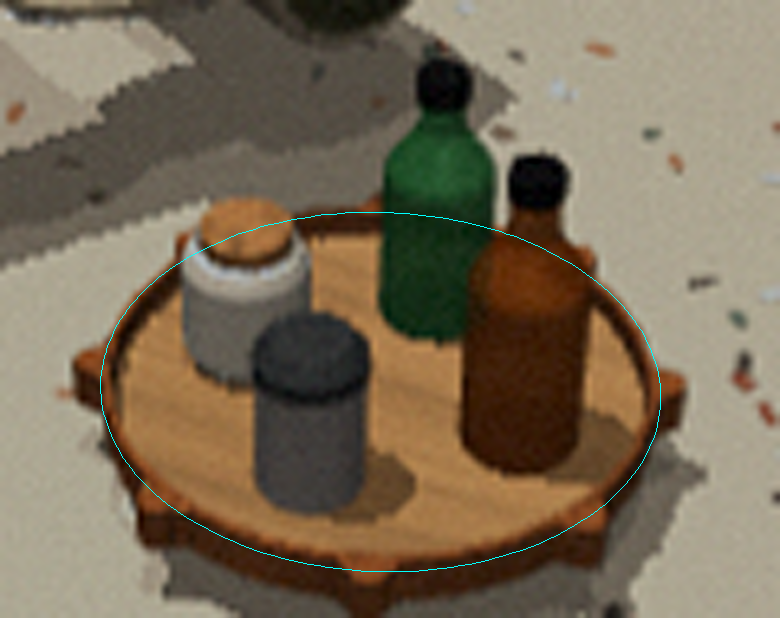

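Run:
```python
from h import *
from scipy.optimize import least_squares as ls
d=get_image("scene")
P=lambda L:np.array(L,float)/6.5+[210,140]-.5
g=P([(90,362),(372,203),(590,250),(672,380),(600,515),(370,570),(160,500)])
G=back(d,g,.06)[:,:2]
def grips(p): 
    a=p[2]+np.radians(22.5+45*np.arange(8));return np.c_[p[0]+.146*np.cos(a),p[1]+.146*np.sin(a)]
def res(p): 
    D=np.linalg.norm(G[:,None]-grips(p)[None],axis=2);return D.min(1)
best=min((ls(res,[.56,-.05,t]) for t in np.linspace(0,.7,6)),key=lambda r:r.cost);print("centre",best.x[:2],np.degrees(best.x[2]),res(best.x))
c=best.x[:2]
for n,uv,z in [("amber",(538,170),.209),("green",(445,70),.194),("sugar",(246,215),.126),("shaker",(312,335),.136)]:
    p=back(d,P([uv]),z)[0,:2];v=p-c;print(n,p.round(3),np.hypot(*v).round(3),np.degrees(np.arctan2(v[1],v[0])).round(1))
```

```text
centre [ 0.55934434 -0.04736931] -2.6128621989776493 [0.00025537 0.00746321 0.00717078 0.00117448 0.0022331  0.00288264
 0.00167513]
amber [0.619 0.001] 0.076 39.3
green [0.507 0.008] 0.076 133.8
sugar [ 0.495 -0.094] 0.079 -144.2
shaker [ 0.607 -0.106] 0.075 -51.0
```

```bash
cat >> h.py <<'E'
from scipy.spatial.transform import Rotation as R
C=np.array([.557,-.047])
def pose(phi,r,z,t=20):
    """fingertip at polar (phi,r) about the tray axis, height z, tool leaning outward by t; tool y inward"""
    p,t=np.radians([phi,t]);o=np.array([np.cos(p),np.sin(p),0]);k=np.array([0,0,1.])
    x=-np.cos(t)*k-np.sin(t)*o;y=-np.cos(t)*o+np.sin(t)*k
    return np.r_[C,z]+r*o-.025*x,np.c_[x,y,np.cross(x,y)]
def rows(p0,R0,poses):
    for p,Q in poses:
        print(np.r_[R0.T@(p-p0)/.025,np.degrees(R.from_matrix(R0.T@Q).as_rotvec())/6].round(2).tolist())
def now():
    s=sensors.observe();return np.array(s["position"]),np.array(s["tool_rot"])
E
python3 - <<'E'
from h import *
rows(*now(),[pose(135,.17,.24)])
rows(*pose(135,.17,.24),[pose(135,.157,.042)])
E
```

```text
[-0.28, -17.24, -16.86, -3.11, 0.54, 3.31]
[7.62, -2.22, -0.0, 0.0, 0.0, 0.0]
```

Request:
arm_command(
  plan=[
    [[0,-0.9,-0.9,-0.15,0,0.15],[-0.05,-2,-2,-0.35,0.05,0.35],[-0.1,-3.2,-3.1,-0.6,0.1,0.6],[-0.1,-4.5,-4.4,-0.8,0.15,0.85],[-0.1,-5.8,-5.7,-1.05,0.2,1.1],[-0.1,-7.1,-6.9,-1.3,0.2,1.35],[-0.15,-8.4,-8.2,-1.5,0.25,1.6],[-0.15,-9.7,-9.5,-1.75,0.3,1.85],[-0.2,-11,-10.8,-2,0.35,2.1],[-0.2,-12,-11.8,-2.2,0.4,2.3]],
  ],
  jaw=1,
  newtons=30,
)

```text
time_s: 1.2
position: [0.3751, -0.092, 0.2616]
tool_rot: [[0.165, 0.616, -0.77], [-0.178, -0.749, -0.638], [-0.97, 0.243, -0.014]]
ft_force: [0.4, -1.5, -0.3]
grip_width: -0.0004
```

Run:
```python
from h import *
s=sensors.observe();print(s["time_s"],s["position"],s["q"],s["qvel"])
rows(*now(),[pose(135,.17,.24)])
```

```text
1.2 [ 0.37506783 -0.09195762  0.26158653] [-28.74060161   0.13496151 103.01059684  -4.89919219  63.56161934
  23.39172337] [ 61.2186676    1.35540735   0.68744174 -16.8651041  -10.27288326
  54.8152876 ]
[-0.92, -3.74, -6.08, -0.89, 0.13, 0.99]
```

Request:
arm_command(
  plan=[
    [[0,0,0,0,0,0],[0,0,0,0,0,0],[0,0,0,0,0,0]],
  ],
)

```text
time_s: 1.5
position: [0.3749, -0.095, 0.2613]
tool_rot: [[0.163, 0.614, -0.772], [-0.178, -0.751, -0.636], [-0.97, 0.241, -0.013]]
ft_force: [0.9, -0.7, -0.3]
grip_width: -0.0001
```

Run:
```python
from h import *
rows(*now(),[pose(135,.17,.24)])
```

```text
[-0.96, -3.84, -6.15, -0.92, 0.15, 1.0]
```

Request:
arm_command(
  plan=[
    [[-0.1,-0.5,-0.8,-0.1,0,0.15],[-0.3,-1.2,-1.9,-0.3,0.05,0.3],[-0.5,-1.9,-3.1,-0.45,0.07,0.5],[-0.7,-2.7,-4.3,-0.65,0.1,0.7],[-0.85,-3.4,-5.4,-0.8,0.13,0.9],[-0.96,-3.84,-6.15,-0.92,0.15,1.0],[-0.96,-3.84,-6.15,-0.92,0.15,1.0],[-0.96,-3.84,-6.15,-0.92,0.15,1.0]],
  ],
)

```text
time_s: 2.3
position: [0.4308, 0.079, 0.2633]
tool_rot: [[0.241, 0.665, -0.707], [-0.242, -0.665, -0.707], [-0.94, 0.341, 0.0]]
ft_force: [-0.3, 0.1, -0.4]
grip_width: 0.0002
```

Run:
```python
from h import *
s=sensors.observe();print(s["time_s"],s["position"],np.round(s["q"],1))
p=now();rows(*p,[pose(135,.17,.24),pose(135,.157,.042)])
d=get_image("wrist");cv2.imwrite("pics/w1.png",d["img"][:,:,::-1])
d=get_image("scene")
P=[proj(d,circ(C,.14,.06))]+[proj(d,circ(C+.145*np.array([np.cos(a),np.sin(a)]),.01,.06)) for a in np.radians(19.9+45*np.arange(8))]
crop(d,"pics/c2.png",210,120,120,115,6,P)
```

```text
2.3 [0.43076119 0.07897809 0.26329844] [  2.7   6.8  96.7 -16.4  63.8  53.3]
[-0.01, -0.01, -0.01, 0.0, 0.0, 0.01]
[7.61, -2.22, -0.01, 0.0, 0.0, 0.01]
```

View pics/c2.png

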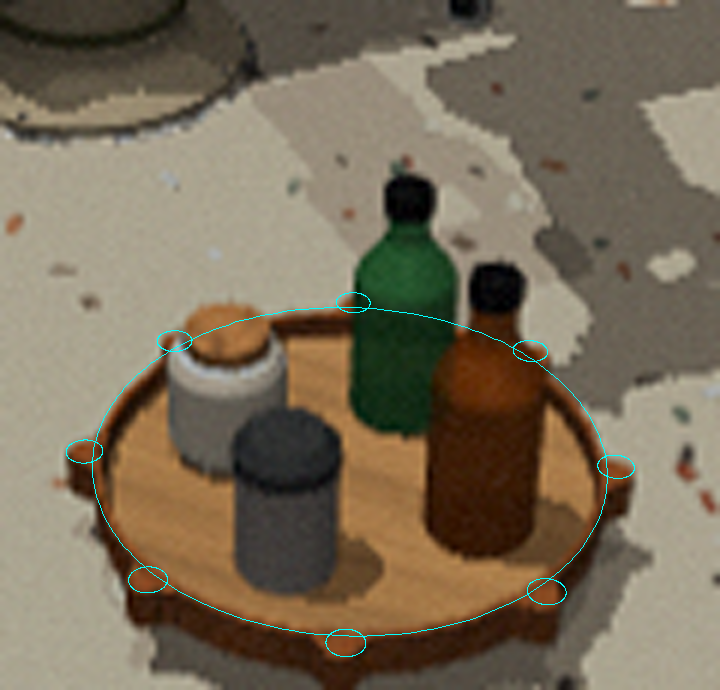

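View pics/w1.png

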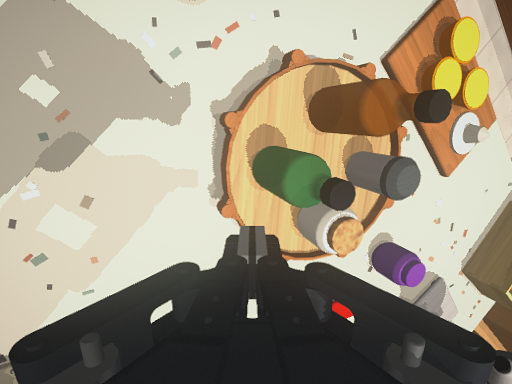

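The overlay lines up with the rim and all the visible grips. The wrist view shows the closed fingers at (252,240), just outside the rim. Next is the descent.

Request:
arm_command(
  plan=[
    [[0.7,-0.2,0,0,0,0],[1.6,-0.45,0,0,0,0],[2.5,-0.7,0,0,0,0],[3.4,-1,0,0,0,0],[4.3,-1.25,0,0,0,0],[5.2,-1.5,0,0,0,0],[6.1,-1.8,0,0,0,0],[6.9,-2,0,0,0,0],[7.4,-2.15,0,0,0,0],[7.61,-2.22,0,0,0,0]],
  ],
)

```text
time_s: 3.4
position: [0.4396, 0.0696, 0.0649]
tool_rot: [[0.24, 0.664, -0.708], [-0.242, -0.665, -0.706], [-0.94, 0.341, 0.001]]
ft_force: [-0.8, 0.6, 0.7]
grip_width: 0.0004
```

Run:
```python
from h import *
s=sensors.observe();print(s["position"],np.round(s["q"],1),s["ft_force"])
rows(*now(),[pose(135,.157,.042)]);print()
rows(*pose(135,.157,.042),[pose(135+2*i,.157,.042) for i in range(1,11)])
```

```text
[0.43960647 0.069618   0.06493443] [  1.2  25.5 113.  -29.   30.6  70. ] [-0.79698975  0.63799078  0.66964999]
[-0.02, 0.0, -0.02, -0.01, 0.01, 0.01]

[0.0, 0.0, 0.23, -0.31, 0.11, -0.0]
[0.01, 0.02, 0.46, -0.63, 0.23, 0.0]
[0.01, 0.03, 0.69, -0.94, 0.34, 0.0]
[0.02, 0.06, 0.92, -1.25, 0.46, -0.0]
[0.03, 0.09, 1.15, -1.57, 0.57, 0.0]
[0.05, 0.14, 1.38, -1.88, 0.68, 0.0]
[0.07, 0.18, 1.6, -2.19, 0.8, 0.0]
[0.09, 0.24, 1.83, -2.51, 0.91, 0.0]
[0.11, 0.3, 2.05, -2.82, 1.03, -0.0]
[0.14, 0.38, 2.26, -3.13, 1.14, 0.0]
```

Run:
```python
from h import *
rows(*pose(135,.157,.042),[pose(135+2*i,.157,.042,20-.8*i) for i in range(1,11)]);print()
rows(*pose(155,.157,.042,12),[pose(155+2.5*i,.157,.042,12) for i in range(1,11)])
```

```text
[0.0, 0.02, 0.23, -0.31, 0.11, -0.13]
[0.01, 0.04, 0.46, -0.63, 0.22, -0.27]
[0.01, 0.08, 0.69, -0.95, 0.32, -0.4]
[0.02, 0.12, 0.91, -1.27, 0.42, -0.53]
[0.04, 0.16, 1.14, -1.59, 0.52, -0.66]
[0.05, 0.22, 1.36, -1.91, 0.6, -0.8]
[0.07, 0.28, 1.58, -2.23, 0.69, -0.93]
[0.09, 0.35, 1.8, -2.55, 0.77, -1.06]
[0.12, 0.42, 2.01, -2.88, 0.85, -1.19]
[0.14, 0.51, 2.22, -3.21, 0.92, -1.32]

[0.0, 0.01, 0.28, -0.41, 0.09, 0.0]
[0.01, 0.02, 0.57, -0.82, 0.17, 0.0]
[0.01, 0.05, 0.85, -1.22, 0.26, 0.0]
[0.02, 0.1, 1.13, -1.63, 0.35, 0.0]
[0.03, 0.15, 1.4, -2.04, 0.43, -0.0]
[0.05, 0.22, 1.68, -2.45, 0.52, 0.0]
[0.06, 0.29, 1.95, -2.85, 0.61, 0.0]
[0.08, 0.38, 2.22, -3.26, 0.69, 0.0]
[0.1, 0.48, 2.48, -3.67, 0.78, 0.0]
[0.13, 0.59, 2.74, -4.08, 0.87, 0.0]
```

Request:
arm_command(
  plan=[
    [[0,0.02,0.23,-0.31,0.11,-0.13],[0.01,0.04,0.46,-0.63,0.22,-0.27],[0.01,0.08,0.69,-0.95,0.32,-0.4],[0.02,0.12,0.91,-1.27,0.42,-0.53],[0.04,0.16,1.14,-1.59,0.52,-0.66],[0.05,0.22,1.36,-1.91,0.6,-0.8],[0.07,0.28,1.58,-2.23,0.69,-0.93],[0.09,0.35,1.8,-2.55,0.77,-1.06],[0.12,0.42,2.01,-2.88,0.85,-1.19],[0.14,0.51,2.22,-3.21,0.92,-1.32]],
  ],
)

```text
time_s: 4.4
position: [0.41, 0.0214, 0.0675]
tool_rot: [[0.19, 0.887, -0.421], [-0.087, -0.412, -0.907], [-0.978, 0.209, -0.001]]
ft_force: [-0.6, 0.9, 0.5]
grip_width: -0.0003
```

Run:
```python
from h import *
s=sensors.observe();print(s["position"],np.round(s["q"],1),s["ft_force"])
rows(*now(),[pose(155,.157,.042,12)])
d=get_image("scene");crop(d,"pics/c3.png",210,120,120,115,5,[proj(d,circ(C,.14,.06))])
```

```text
[0.40998539 0.02141191 0.06745817] [-12.1  21.8 117.7  -5.4  28.8  17.3] [-0.62367145  0.88435519  0.47395205]
[0.04, -0.01, -0.01, 0.01, -0.01, -0.01]
```

View pics/c3.png

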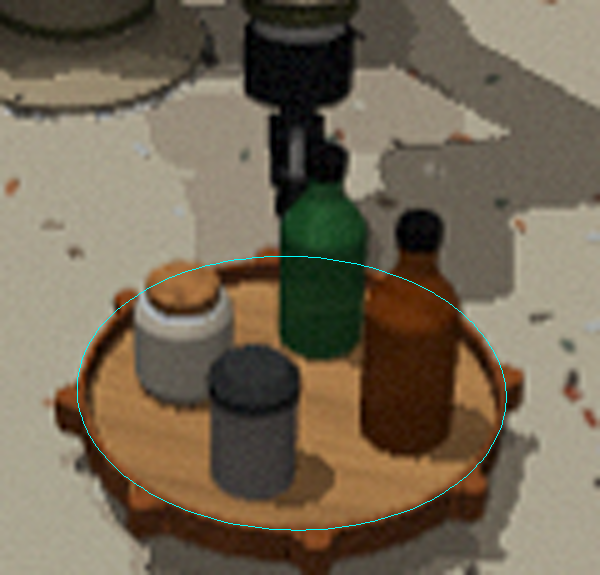

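The tray has turned about 10° and the bottles are standing. I'll keep orbiting.

Request:
arm_command(
  plan=[
    [[0,0.01,0.28,-0.41,0.09,0],[0.01,0.02,0.57,-0.82,0.17,0],[0.01,0.05,0.85,-1.22,0.26,0],[0.02,0.1,1.13,-1.63,0.35,0],[0.03,0.15,1.4,-2.04,0.43,0],[0.05,0.22,1.68,-2.45,0.52,0],[0.06,0.29,1.95,-2.85,0.61,0],[0.08,0.38,2.22,-3.26,0.69,0],[0.1,0.48,2.48,-3.67,0.78,0],[0.13,0.59,2.74,-4.08,0.87,0]],
  ],
)

```text
time_s: 5.45
position: [0.3948, -0.0469, 0.0671]
tool_rot: [[0.209, 0.978, 0.002], [0.001, 0.002, -1.0], [-0.978, 0.209, -0.0]]
ft_force: [-0.4, 0.1, 1.3]
grip_width: -0.0003
```

Run:
```python
from h import *
s=sensors.observe();print(np.round(s["q"],1),s["ft_force"])
rows(*now(),[pose(180,.157,.042,12)])
```

```text
[-27.4  20.7 120.6  11.7  28.5 -37.3] [-0.42006239  0.14863379  1.27674425]
[0.03, -0.01, 0.0, 0.02, -0.01, -0.01]
```

```bash
cat >> h.py <<'E'
def lpose(phi):
    f=np.clip((phi-180)/105,0,1);p,Q=pose(phi,.157+.004*f,.042,12)
    return p,Q@R.from_euler("x",45*f,degrees=True).as_matrix()
E
python3 - <<'E'
from h import *
for a in (180,205,230,255): print(a);rows(*lpose(a),[lpose(a+2.5*i) for i in range(1,11)])
E
```

```text
180
[0.0, 0.0, 0.28, -0.23, 0.09, -0.0]
[0.0, 0.02, 0.57, -0.46, 0.17, -0.0]
[0.01, 0.04, 0.85, -0.69, 0.26, -0.01]
[0.02, 0.08, 1.13, -0.92, 0.35, -0.01]
[0.03, 0.13, 1.41, -1.15, 0.43, -0.02]
[0.04, 0.19, 1.69, -1.37, 0.52, -0.03]
[0.06, 0.27, 1.96, -1.6, 0.6, -0.04]
[0.08, 0.35, 2.23, -1.83, 0.69, -0.05]
[0.1, 0.45, 2.5, -2.06, 0.77, -0.07]
[0.12, 0.56, 2.76, -2.29, 0.86, -0.08]
205
[0.0, 0.06, 0.28, -0.23, 0.08, -0.02]
[0.0, 0.12, 0.56, -0.46, 0.17, -0.04]
[0.01, 0.2, 0.83, -0.69, 0.25, -0.06]
[0.02, 0.29, 1.1, -0.92, 0.34, -0.08]
[0.03, 0.39, 1.37, -1.15, 0.42, -0.1]
[0.04, 0.51, 1.63, -1.37, 0.5, -0.12]
[0.06, 0.63, 1.89, -1.6, 0.59, -0.15]
[0.08, 0.77, 2.14, -1.83, 0.67, -0.18]
[0.1, 0.91, 2.38, -2.06, 0.75, -0.21]
[0.12, 1.07, 2.62, -2.29, 0.83, -0.24]
230
[0.0, 0.11, 0.27, -0.23, 0.08, -0.03]
[0.0, 0.23, 0.53, -0.46, 0.16, -0.07]
[0.01, 0.35, 0.78, -0.69, 0.24, -0.1]
[0.02, 0.49, 1.03, -0.92, 0.32, -0.14]
[0.03, 0.65, 1.28, -1.15, 0.39, -0.18]
[0.04, 0.81, 1.51, -1.37, 0.47, -0.22]
[0.06, 0.98, 1.75, -1.6, 0.55, -0.26]
[0.08, 1.16, 1.97, -1.83, 0.62, -0.3]
[0.1, 1.35, 2.18, -2.06, 0.7, -0.34]
[0.12, 1.55, 2.39, -2.29, 0.77, -0.39]
255
[0.0, 0.16, 0.24, -0.23, 0.07, -0.05]
[0.0, 0.32, 0.48, -0.46, 0.14, -0.09]
[0.01, 0.5, 0.71, -0.69, 0.22, -0.14]
[0.02, 0.68, 0.93, -0.92, 0.29, -0.2]
[0.03, 0.88, 1.14, -1.15, 0.36, -0.25]
[0.04, 1.08, 1.35, -1.37, 0.42, -0.3]
[0.06, 1.29, 1.54, -1.6, 0.49, -0.35]
[0.08, 1.51, 1.73, -1.83, 0.56, -0.41]
[0.1, 1.74, 1.91, -2.06, 0.62, -0.47]
[0.12, 1.98, 2.07, -2.29, 0.68, -0.52]
```

Request:
arm_command(
  plan=[
    [[0,0,0.28,-0.23,0.09,0],[0,0.02,0.57,-0.46,0.17,0],[0.01,0.04,0.85,-0.69,0.26,-0.01],[0.02,0.08,1.13,-0.92,0.35,-0.01],[0.03,0.13,1.41,-1.15,0.43,-0.02],[0.04,0.19,1.69,-1.37,0.52,-0.03],[0.06,0.27,1.96,-1.6,0.6,-0.04],[0.08,0.35,2.23,-1.83,0.69,-0.05],[0.1,0.45,2.5,-2.06,0.77,-0.07],[0.12,0.56,2.76,-2.29,0.86,-0.08]],
  ],
)

```text
time_s: 6.45
position: [0.4093, -0.1159, 0.0671]
tool_rot: [[0.189, 0.949, 0.252], [0.089, 0.239, -0.967], [-0.978, 0.205, -0.039]]
ft_force: [0.1, 0.5, 0.4]
grip_width: 0.0
```

Run:
```python
from h import *
s=sensors.observe();print(np.round(s["q"],1),s["ft_force"])
rows(*now(),[lpose(205)])
d=get_image("scene");crop(d,"pics/c4.png",130,90,220,150,3.6,[proj(d,circ(C,.14,.06))])
```

```text
[-38.   23.3 114.5  17.6  38.  -65.9] [0.13730887 0.53858232 0.40621447]
[0.02, -0.01, 0.0, 0.01, -0.01, -0.01]
```

View pics/c4.png

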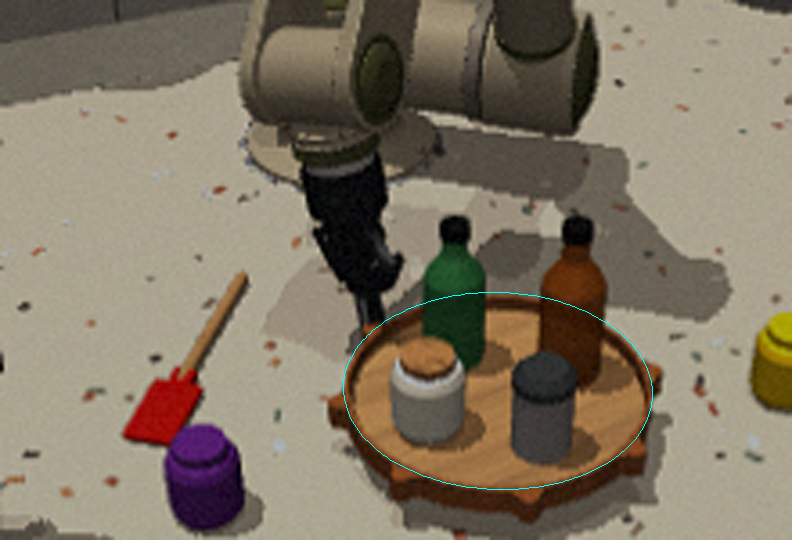

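The tray is turning cleanly, with the amber bottle now at the back of this view (580,290) and everything upright. The finger is at (370,310).

Request:
arm_command(
  plan=[
    [[0,0.06,0.28,-0.23,0.08,-0.02],[0,0.12,0.56,-0.46,0.17,-0.04],[0.01,0.2,0.83,-0.69,0.25,-0.06],[0.02,0.29,1.1,-0.92,0.34,-0.08],[0.03,0.39,1.37,-1.15,0.42,-0.1],[0.04,0.51,1.63,-1.37,0.5,-0.12],[0.06,0.63,1.89,-1.6,0.59,-0.15],[0.08,0.77,2.14,-1.83,0.67,-0.18],[0.1,0.91,2.38,-2.06,0.75,-0.21],[0.12,1.07,2.62,-2.29,0.83,-0.24]],
  ],
)

```text
time_s: 7.5
position: [0.4521, -0.1722, 0.0665]
tool_rot: [[0.133, 0.863, 0.487], [0.161, 0.466, -0.87], [-0.978, 0.194, -0.077]]
ft_force: [0.2, -0.4, -0.0]
grip_width: 0.0002
```

Request:
arm_command(
  plan=[
    [[0,0.11,0.27,-0.23,0.08,-0.03],[0,0.23,0.53,-0.46,0.16,-0.07],[0.01,0.35,0.78,-0.69,0.24,-0.1],[0.02,0.49,1.03,-0.92,0.32,-0.14],[0.03,0.65,1.28,-1.15,0.39,-0.18],[0.04,0.81,1.51,-1.37,0.47,-0.22],[0.06,0.98,1.75,-1.6,0.55,-0.26],[0.08,1.16,1.97,-1.83,0.62,-0.3],[0.1,1.35,2.18,-2.06,0.7,-0.34],[0.12,1.55,2.39,-2.29,0.77,-0.39]],
  ],
)

```text
time_s: 8.5
position: [0.5152, -0.2056, 0.0666]
tool_rot: [[0.053, 0.726, 0.686], [0.202, 0.665, -0.719], [-0.978, 0.176, -0.112]]
ft_force: [-0.9, 0.2, 0.4]
grip_width: -0.0001
```

Run:
```python
from h import *
s=sensors.observe();print(np.round(s["q"],1),s["ft_force"])
rows(*now(),[lpose(255)])
d=get_image("scene");crop(d,"pics/c5.png",130,90,220,150,3.6,[proj(d,circ(C,.14,.06))])
```

```text
[-38.7  35.2  87.2  12.3  63.1 -87.9] [-0.90697057  0.1759998   0.37003963]
[-0.0, -0.05, 0.0, 0.04, -0.02, -0.0]
```

View pics/c5.png

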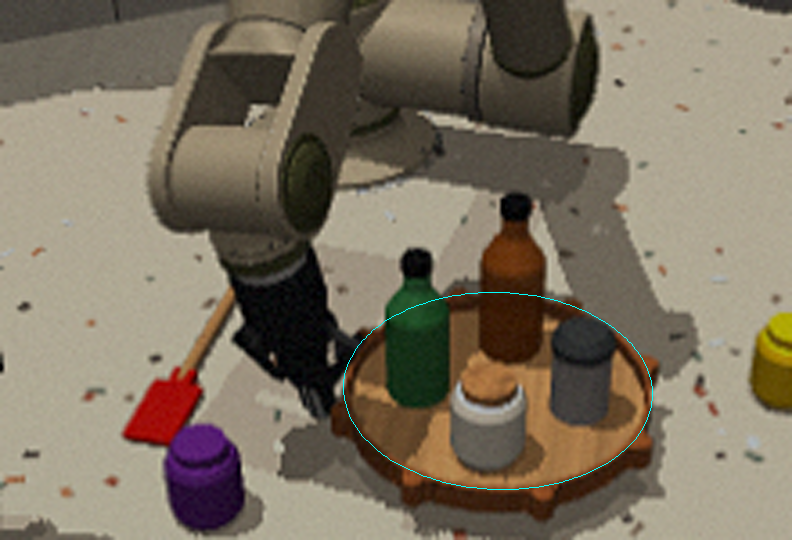

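Everything is upright and the finger is at (320,405), clear of the purple jar. Now I'll measure the angle left to turn.

Run:
```python
from h import *
d=get_image("scene")
P=lambda L:np.array(L,float)/3.6+[130,90]-.5
for n,uv,z,o in [("amber",(516,203),.209,180),("green",(417,258),.194,270),("sugar",(489,382),.126,0),("shaker",(586,335),.136,90)]:
    v=back(d,P([uv]),z)[0,:2]-C;print(n,np.hypot(*v).round(3),((np.degrees(np.arctan2(v[1],v[0]))-o)%360-360).round(1))
```

```text
amber 0.071 -34.1
green 0.073 -27.4
sugar 0.079 -31.0
shaker 0.078 -42.3
```

Request:
arm_command(
  plan=[
    [[0,0.16,0.24,-0.23,0.07,-0.05],[0,0.32,0.48,-0.46,0.14,-0.09],[0.01,0.5,0.71,-0.69,0.22,-0.14],[0.02,0.68,0.93,-0.92,0.29,-0.2],[0.03,0.88,1.14,-1.15,0.36,-0.25],[0.04,1.08,1.35,-1.37,0.42,-0.3],[0.06,1.29,1.54,-1.6,0.49,-0.35],[0.08,1.51,1.73,-1.83,0.56,-0.41],[0.1,1.74,1.91,-2.06,0.62,-0.47],[0.12,1.98,2.07,-2.29,0.68,-0.52]],
  ],
)

```text
time_s: 9.6
position: [0.5868, -0.2091, 0.0666]
tool_rot: [[-0.037, 0.542, 0.839], [0.206, 0.826, -0.525], [-0.978, 0.153, -0.142]]
ft_force: [-0.4, 0.2, -0.5]
grip_width: -0.0001
```

Run:
```python
from h import *
s=sensors.observe();print(np.round(s["q"],1),s["ft_force"])
rows(*now(),[lpose(280)])
d=get_image("scene")
P=[proj(d,circ(C+.145*np.array([np.cos(a),np.sin(a)]),.01,.06)) for a in np.radians(-5+22.5+45*np.arange(8))]
P+=[proj(d,circ(C+.076*np.array([np.cos(a),np.sin(a)]),r,z)) for a,r,z in zip(np.radians([175,265,-5,85]),[.012,.012,.022,.028],[.209,.194,.126,.125])]
crop(d,"pics/c6.png",205,125,125,110,6.2,P)
print()
rows(*lpose(280),[lpose(280+i) for i in range(1,11)])
```

```text
[-33.8  41.9  72.    9.   74.8 -94.2] [-0.37121629  0.20992401 -0.51450372]
[-0.0, -0.07, -0.0, 0.04, -0.01, -0.0]

[-0.0, 0.08, 0.09, -0.09, 0.03, -0.02]
[0.0, 0.16, 0.17, -0.18, 0.05, -0.05]
[0.0, 0.24, 0.25, -0.27, 0.08, -0.07]
[0.0, 0.32, 0.33, -0.37, 0.1, -0.1]
[0.0, 0.41, 0.41, -0.46, 0.12, -0.12]
[0.01, 0.49, 0.49, -0.62, 0.15, -0.14]
[0.01, 0.58, 0.57, -0.78, 0.17, -0.17]
[0.01, 0.67, 0.64, -0.95, 0.2, -0.19]
[0.02, 0.76, 0.71, -1.11, 0.22, -0.22]
[0.02, 0.85, 0.78, -1.27, 0.25, -0.24]
```

View pics/c6.png

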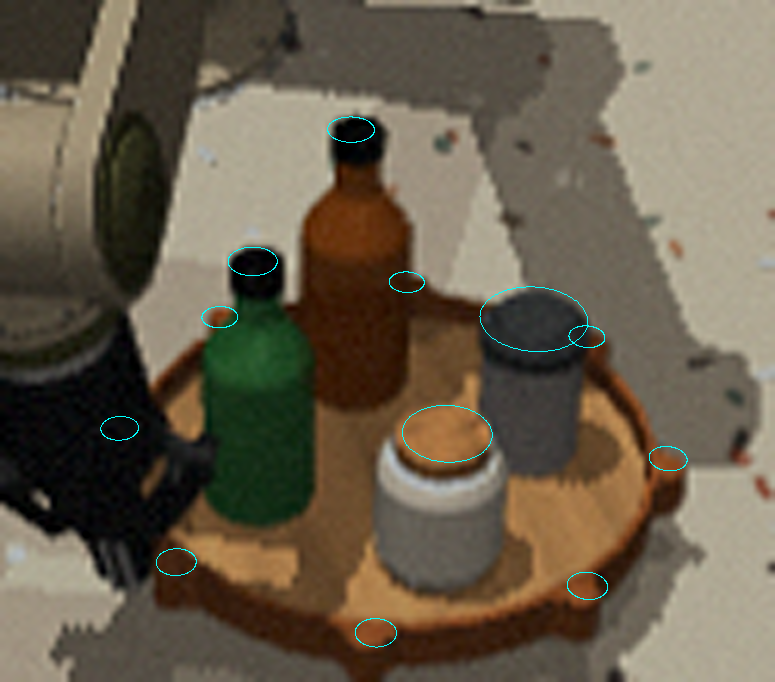

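Theta is about −6.5° by the grips, caps and lids. I'll push the last 6.5° slowly.

Request:
arm_command(
  plan=[
    [[0,0.08,0.09,-0.09,0.03,-0.02],[0,0.16,0.17,-0.18,0.05,-0.05],[0,0.24,0.25,-0.27,0.08,-0.07],[0,0.32,0.33,-0.37,0.1,-0.1],[0,0.41,0.41,-0.46,0.12,-0.12],[0.01,0.49,0.49,-0.62,0.15,-0.14],[0.01,0.54,0.53,-0.7,0.16,-0.16],[0.01,0.54,0.53,-0.7,0.16,-0.16]],
  ],
)

```text
time_s: 10.45
position: [0.6049, -0.2049, 0.0666]
tool_rot: [[-0.059, 0.48, 0.875], [0.2, 0.865, -0.46], [-0.978, 0.148, -0.147]]
ft_force: [-0.2, 0.3, -0.2]
grip_width: -0.0
```

Run:
```python
from h import *
p,Q=now()
tilt=Q[:,0];o=np.array([np.cos(np.radians(286.5)),np.sin(np.radians(286.5)),0])
# back off clockwise 15 mm + outward 15 mm, then withdraw along the tool with outward drift
t=np.array([o[1],-o[0],0])
a=p+.015*t+.015*o; rows(p,Q,[(a,Q),(a+.03*o-.2*tilt,Q)])
d=get_image("scene")
P=[proj(d,circ(C+.145*np.array([np.cos(a),np.sin(a)]),.01,.06)) for a in np.radians(22.5+45*np.arange(8))]
P+=[proj(d,circ(C+.076*np.array([np.cos(a),np.sin(a)]),r,z)) for a,r,z in zip(np.radians([180,270,0,90]),[.012,.012,.022,.028],[.209,.194,.126,.125])]
crop(d,"pics/c7.png",205,125,125,110,6.2,P)
```

```text
[-0.13, -0.84, -0.01, 0.0, 0.0, 0.0]
[-8.38, -1.67, 0.82, 0.0, 0.0, 0.0]
```

View pics/c7.png

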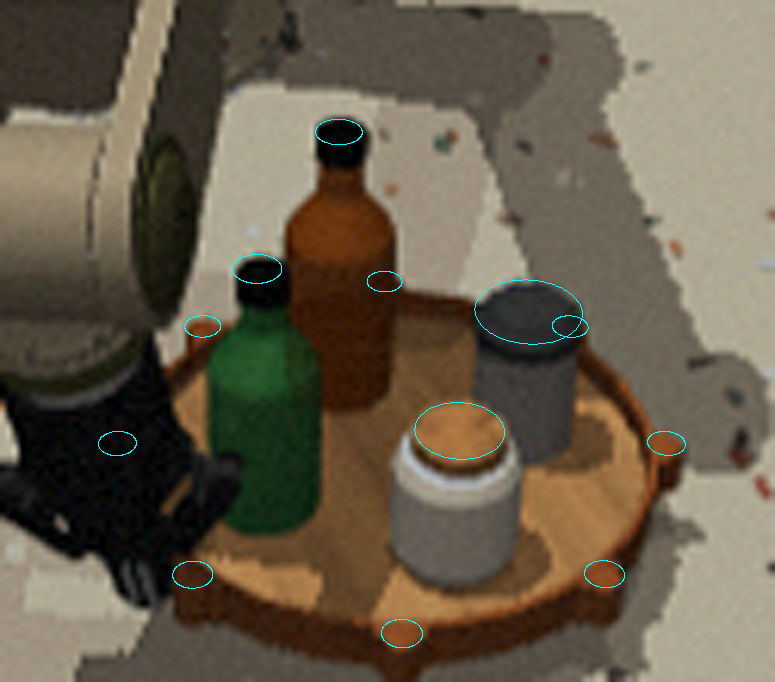

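Grips, lids and caps all match the target overlay (theta = 0) to within about 1–2°. Now I'll back off outward, then up.

Request:
arm_command(
  plan=[
    [[0,-0.08,-0.09,0,0,0],[-0.05,-0.25,0.05,0,0,0],[-0.1,-0.45,0.25,0,0,0],[-0.17,-0.69,0.41,0,0,0],[-0.6,-0.72,0.43,0,0,0],[-1.5,-0.8,0.5,0,0,0],[-2.6,-0.9,0.55,0,0,0],[-3.8,-1,0.6,0,0,0],[-5,-1,0.6,0,0,0],[-6,-1,0.6,0,0,0]],
  ],
)

```text
time_s: 11.5
position: [0.6147, -0.2642, 0.2101]
tool_rot: [[-0.057, 0.48, 0.875], [0.199, 0.865, -0.462], [-0.978, 0.148, -0.145]]
ft_force: [-0.0, -0.8, -0.1]
grip_width: -0.0002
```

Request:
arm_command(
  plan=[
    [[-0.8,0,0,0,0,0],[-1.6,0,0,0,0,0],[-2.2,0,0,0,0,0],[-2.2,0,0,0,0,0],[-2.2,0,0,0,0,0]],
  ],
)

```text
time_s: 12.0
position: [0.6177, -0.2745, 0.2611]
tool_rot: [[-0.059, 0.48, 0.875], [0.2, 0.865, -0.461], [-0.978, 0.148, -0.147]]
ft_force: [-0.0, 1.2, -0.5]
grip_width: -0.0003
```

Run:
```python
from h import *
d=get_image("scene")
P=[proj(d,circ(C+.145*np.array([np.cos(a),np.sin(a)]),.01,.06)) for a in np.radians(22.5+45*np.arange(8))]
P+=[proj(d,circ(C+[-.076,0],.030,.045)),proj(d,circ(C+[-.076,0],.012,.209)),proj(d,np.array([[*C,.046],[C[0]-.14,C[1],.046]]))]
crop(d,"pics/c8.png",165,110,185,130,4.2,P)
```

```text
(no output)
```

View pics/c8.png

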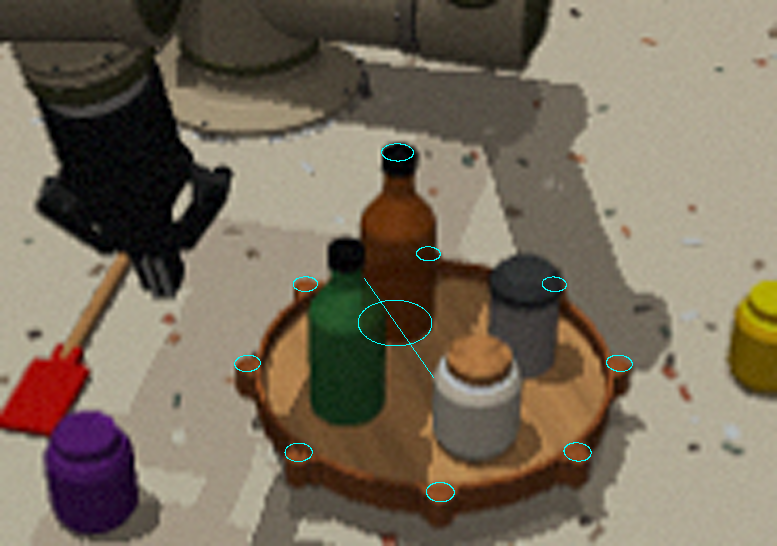

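The arm is clear. The amber base (about 399,323) lies within about 3 mm of the target circle, the grips all match, and everything is upright.

```bash
python3 -c "
from rig import workorder
print(workorder.close_job())"
```

```text
the job is handed in; nothing more can be done
None
```

I turned the lazy Susan about 140° counter-clockwise, so the amber bottle now stands at the front, and handed the job in after about 12 s of the 58 s allowed. It was one continuous push: the closed fingertips pressed on a rim grip and followed the rim round, then backed off outward and up.

**Last checks:** In the final picture, taken after the arm was clear, the amber bottle is within about 3 mm of straight in front; the limit is 18 mm sideways. All the visible rim grips match the target position. All four things on the tray stand upright, and the arm hangs clear with almost no force on the wrist. The spatula and the purple and yellow jars look unmoved.

**Less certain:**
- **Rim contact:** The push force was too small to stand out in the wrist readings (about 1 N or less), so the proof of contact is that the tray turned.
- **Angle:** My angle readings from the lids and caps midway disagreed by up to 15°, mostly from reading positions off the picture by eye. I set the final position by overlaying the target on the image instead.
- **Standstill:** I did not measure the tray's speed. It matched the target overlay both before and after the fingers withdrew.

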